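# Free the clay extruder's die cap

### The arm

A 6-joint arm with a two-finger parallel gripper is mounted at the origin on a cart in front of the work surface, level with it; the furniture and walls round the work are solid. World frame = base frame: x ahead of the robot, y to its left, z up, the work surface at z = 0. Lengths are in m, angles in rad, forces in N, time in s.
With the tool pointing down it reaches from about 0.275 to 0.975 m from the base axis. Payload 8.4 kg.
Tool frame: the origin (TCP) lies at the very end of the fingers, on their centre line; the grasp point (between the pads) lies 19 mm behind it; z points along the fingers, y is the direction in which the jaws open and shut (so a half turn about z gives the same grasp; the last joint's range is limited). The gripper opens to 92 mm and grips with 3 to 60 N. Pads are 20 mm wide; open, the fingers measure 128 mm over their backs; the gripper's body (75 mm by 189 mm) begins 69 mm behind the grasp point.
Start: joints at [-1.254, 0.353, 1.633, -0, 1.155, -0.002], TCP at [0.196, -0.594, 0.215] pointing down, gripper open.
Joint ranges: [-2.63, 2.63], [-0.92, 2.1], [0.06, 2.66], [-1.3, 4.44], [0, 2.69], [-3.02, 3.02]. Speed limits (rad/s): [2.22, 2.22, 2.79, 3.14, 3.14, 3.14].

### API

Orientations are given as a rotation vector (axis times angle).
In Python, from workcell import bot, viewer gives the robot as it stands.
- The arm moves only by the tool play_rows, never from a script. Its argument "plan" is a list that holds one entry, the list of rows, each a list of 7 numbers: the turn, a rotation vector about the tool's x, y, z in degrees, then the shift along the tool's x, y, z in mm, then the opening, from 0 (shut) to 1 (fully open). A call has 1 to 12 rows; each row is the pose to reach, as a shift and turn from the pose commanded when the call began, along the tool's axes at that moment; what a row does not reach only later rows make up. A row lasts 1/10 s, in which the tool goes at most 50 mm and 8.59 degrees, less where a joint would pass 70% of its speed; a pose out of reach is approached as far as the arm can. A call with a gripper value outside its range is refused whole. The fingers move at their own pace and stop on an object; "squeeze" is the grip in N (left out, the last holds). Time passes only in rows, so rows that repeat a pose let the fingers close. It gives the time, the measured TCP pose, the force and the opening at its end, in the units of the state.
- bot.observe(): the state, without advancing time (a new reading comes with each control period).
- viewer.camera(name): name is "side" or "top" or "wrist"; returns a dict with "pixels" (420x560x3 uint8, blue, green, red), "mtx" (3x3 intrinsics, pixels), "world_from_camera" (4x4, takes a point from camera to world coordinates). Camera axes: x right, y down, z forward; pixel columns grow to the right and rows downward; lengths in m; the calibration is good to about 2 mm. A picture is of the moment at which its call begins. There is no depth.
- bot.job_done(): hands the job in, once; it reports no verdict.
The state is a dict: "time_s": time; "joint_pos": joint angles; "joint_vel": joint speeds; "joint_efforts": joint torques, N m; "position": TCP position; "ee_rot": TCP orientation; "ft_force": force on the tool from outside, world axes, zero at the start; "wrist_torque": the same for the moment, N m; "gripper_width": finger opening in m.
Only numpy, scipy, OpenCV 4.12 (cv2) and the standard library are available. Lean on these libraries where they do the work, as an engineer would, in place of code of your own. Each camera call takes 0.05 s, during which the arm holds its last target.

### The job

Get the clay extruder ready for a new die: first put the loose flat die and the loose tapered nozzle away in the parts tray, each into the compartment that already holds one of its kind. Then unscrew the flat-topped ribbed cap from its barrel in the stand (not the cap with the spout); its thread may be right- or left-handed and nothing outside shows which, so turn it one way and, if it stays fast, the other way. Finish holding that cap in the gripper, level and lifted well clear above its own barrel, without having pushed the clay skull, the water pot or the slip bottle about.

Things in the scene. Friction and masses are not known exactly. Their poses are not given: they have to be found in the camera images.
- die_cap: flat-topped ribbed round metal screw cap, 52 mm across, 30 mm high, 220 g, open below; recessed steel die with three crossed slots in its top. Origin at the centre of its underside, z up along its axis. It starts screwed home on one of the stand's two barrels, underside at z = 146 mm, top at 176 mm; below it the barrel is 44 mm across down to a collar at z = 106 mm
- die_cap_grip (a point): point on the flat-topped cap's axis, 17 mm above its underside, where to grip it (40 N holds it well). Quick thread, hand unknown: the tightening way it binds within 5 degrees (over 0.5 N m); the loosening way it turns with under 0.2 N m, is held down until about 48 degrees, is free from 55, stops at about 80 and can be lifted there. It need not rise as it turns; the neck reaches 16 mm into it
- nozzle_cap: the other extruder's cap, the same ribbed collar but with a tapered spout to 68 mm height; it is to stay on. Origin at the centre of its underside, z = 146 mm
- extruder_stand: fixed wooden bench stand, 94 mm (its x) by 205 mm (its y), board top at z = 96 mm, with two upright steel barrels 44 mm across at y = +62 and -62 mm of its frame, the die end up; origin at the centre of its underside on the counter
- barrel_mouth_left (a point): centre of the top of the neck of the barrel at +y of the stand, z = 162 mm (the neck is 34 mm across; its top touches the cap from inside)
- barrel_mouth_right (a point): the same for the barrel at -y of the stand
- parts_tray: fixed shallow wooden tray, 110 mm (its x) by 200 mm (its y), 22 mm high, walls and floor 5 mm; a wall at y = 0, 19 mm high, parts it into two compartments of about 100 by 92 mm, one at +y, one at -y; origin at the centre of its underside
- loose_die: loose flat aluminium die lying on the counter, a disc 40 mm across and 8 mm thick, 40 g, with crossed slots; origin at the centre of its underside
- loose_nozzle: loose tapered aluminium nozzle standing on the counter, 52 mm high, 50 g: round collar 32 mm across up to 24 mm height, above it a cone to 13 mm across; origin at the centre of its underside
- tray_die: a flat die like the loose one, lying in one compartment of the tray, towards its +x end (it may be at +y or -y from run to run)
- tray_nozzle: a nozzle like the loose one, standing in the other compartment of the tray, towards its +x end
- clay_skull: small fragile clay skull on the counter, 83 x 56 x 59 mm, to be left alone; origin at the centre of its underside
- water_pot: glazed pot, 68 mm across, 63 mm high, to be left alone; origin at the centre of its underside
- slip_bottle: white squeeze bottle, 41 mm across, 112 mm high, to be left alone; origin at the centre of its underside
Things that resemble listed ones, but are neither listed nor needed, are in the scene too. Leave any pink look-alike of the loose_nozzle alone. Leave any green look-alike of the tray_die alone.

How it is judged:
On the way, in this order (a step that is already met when the one before it is completed fails the run):
1. the loose die lies with the other die and the loose nozzle with the other nozzle in the parts tray, both let go (x of loose_die in the frame of parts_tray between -0.05 and 0.05 m and y of loose_die in the frame of parts_tray between -0.095 and 0.095 m and z of each of loose_die, loose_nozzle in the frame of parts_tray below 0.03 m and (y of each of loose_die, tray_die in the frame of parts_tray above 0.004 m or y of each of loose_die, tray_die in the frame of parts_tray below -0.004 m) and linear speed of each of loose_die, loose_nozzle below 0.05 m/s and contact force between each of loose_die, loose_nozzle and the fingers below 0.1 N and x of loose_nozzle in the frame of parts_tray between -0.05 and 0.05 m and y of loose_nozzle in the frame of parts_tray between -0.095 and 0.095 m and (y of each of loose_nozzle, tray_nozzle in the frame of parts_tray above 0.004 m or y of each of loose_nozzle, tray_nozzle in the frame of parts_tray below -0.004 m)), for 0.2 s.
2. the flat-topped cap, in the gripper and still on its neck, has been unscrewed by more than 40 degrees (angle between the x axis of die_cap and the x axis of extruder_stand, either way round above 0.7 rad and height (world z) of die_cap below 0.165 m and (horizontal distance between die_cap and barrel_mouth_left below 0.05 m or horizontal distance between die_cap and barrel_mouth_right below 0.05 m) and horizontal distance between die_cap and nozzle_cap above 0.08 m and contact force between die_cap and the fingers above 1 N), for 0.1 s.
At the end, for the whole second after the job is handed in: Die and nozzle lie in the tray, each with the tray's own part of its kind; the gripper holds the flat-topped cap still, level within 20 degrees, its underside over z = 195 mm (33 mm above the barrel mouth), within 50 mm of its barrel's axis, touching neither stand nor other cap (all of step 1 and height (world z) of die_cap above 0.195 m and (horizontal distance between die_cap and barrel_mouth_left below 0.05 m or horizontal distance between die_cap and barrel_mouth_right below 0.05 m) and horizontal distance between die_cap and nozzle_cap above 0.08 m and angle between die_cap's own z axis and vertical below 0.35 rad and contact force between die_cap and the fingers above 1 N and linear speed of die_cap below 0.03 m/s and contact force between die_cap and extruder_stand below 0.1 N and contact force between die_cap and nozzle_cap below 0.1 N); the arm keeps its last pose, push and grip.
It fails at once if the clay skull, the water pot or the slip bottle is pushed more than 30 mm (distance of any of clay_skull, water_pot, slip_bottle from where it was at the start of the episode above 0.03 m).
It also fails if it takes over 64 s, if anything falls off the work surface, if the arm or the gripper's body presses on something with over 40 N, if the wrist force passes 120 N, or if a joint passes its speed limit or range.

## Working session

There is one attempt and no reset: what is moved stays moved. The work goes in short steps, Python scripts to look and compute and a tool call to move; the robot and the scene stay as the last step left them, time stands still between calls to the robot, and variables do not carry over. Pictures are saved under pics/ and viewed, and the job is handed in when it is done.

Besides the shell and the picture viewer there is one more tool, called after "Emit:" in YAML: its name, and indented under it one key for each argument. play_rows: Moves the arm, as the interface text tells. Its arguments: {"type":"object","properties":{"plan":{"type":"array"},"squeeze":{"type":"number"}},"required":["plan"]}

```bash
ls; mkdir -p pics
cat > h.py <<'E'
import numpy as np, cv2, pickle
from scipy.spatial.transform import Rotation as R
from workcell import bot, viewer
def shot(n,tag):
    c=viewer.camera(n); im=np.array(c['pixels'],dtype=np.uint8); cv2.imwrite(f'pics/{tag}.png',im); pickle.dump(c,open(f'pics/{tag}.pkl','wb')); return c
def load(tag): return pickle.load(open(f'pics/{tag}.pkl','rb'))
def ray(c,uv,z):
    K=np.array(c['mtx']);T=np.array(c['world_from_camera'])
    d=T[:3,:3]@np.linalg.solve(K,[uv[0],uv[1],1.]);o=T[:3,3]
    return o+d*(z-o[2])/d[2]
def proj(c,p):
    K=np.array(c['mtx']);T=np.linalg.inv(np.array(c['world_from_camera']))
    q=K@(T[:3,:3]@np.array(p)+T[:3,3]);return q[:2]/q[2]
E
python3 - <<'E'
from h import *
for n in('top','side','wrist'): 
    c=shot(n,n+'0');print(n,np.round(c['world_from_camera'],3).tolist(),np.round(c['mtx'],1).tolist())
print(bot.observe())
E
```

```text
pics
top [[-0.062, -0.974, 0.216, 0.285], [-0.998, 0.06, -0.017, -0.183], [0.004, -0.216, -0.976, 1.031], [0.0, 0.0, 0.0, 1.0]] [[393.6, 0.0, 279.9], [0.0, 393.6, 219.1], [0.0, 0.0, 1.0]]
side [[-1.0, -0.001, 0.028, 0.469], [-0.021, 0.686, -0.727, 0.476], [-0.018, -0.728, -0.686, 0.786], [0.0, 0.0, 0.0, 1.0]] [[396.9, 0.0, 282.4], [0.0, 396.9, 204.6], [0.0, 0.0, 1.0]]
wrist [[0.314, -0.918, -0.243, 0.263], [-0.949, -0.304, -0.08, -0.571], [-0.0, 0.256, -0.967, 0.384], [0.0, 0.0, 0.0, 1.0]] [[312.9, 0.0, 277.1], [0.0, 312.9, 213.9], [0.0, 0.0, 1.0]]
{'time_s': 0.15, 'joint_pos': array([-1.25441804e+00,  3.53524149e-01,  1.63394509e+00,  3.17409667e-05,
        1.15520704e+00, -2.38899271e-03]), 'joint_vel': array([-0.00096405, -0.00068561, -0.00019273,  0.00089633, -0.00068395,
        0.00063825]), 'joint_efforts': array([-4.66550482e-04, -5.94209182e+01, -3.34470677e+01,  6.96518202e-02,
        2.04650260e-02, -7.18844444e-05]), 'position': array([ 0.19577204, -0.59315119,  0.21402203]), 'ee_rot': array([-3.10071586e+00, -4.98410706e-01,  2.21015836e-04]), 'ft_force': array([1.02066654, 0.4195217 , 0.42192245]), 'wrist_torque': array([ 0.03861053,  0.06522571, -0.02969667]), 'gripper_width': 0.09164249935251266}
```

View pics/top0.png

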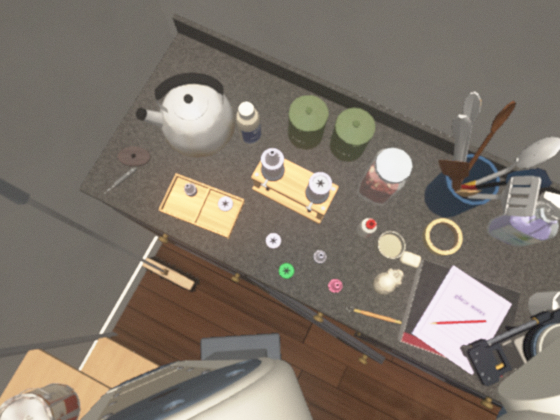

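View pics/side0.png

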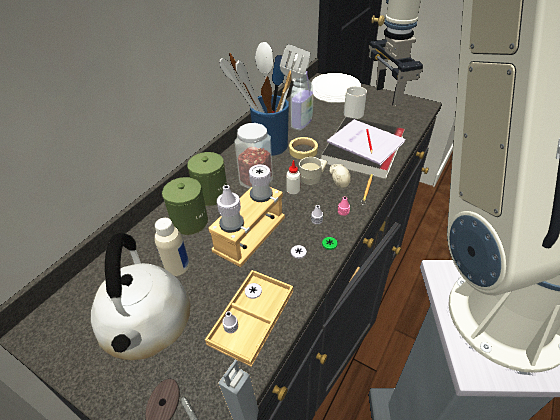

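View pics/wrist0.png

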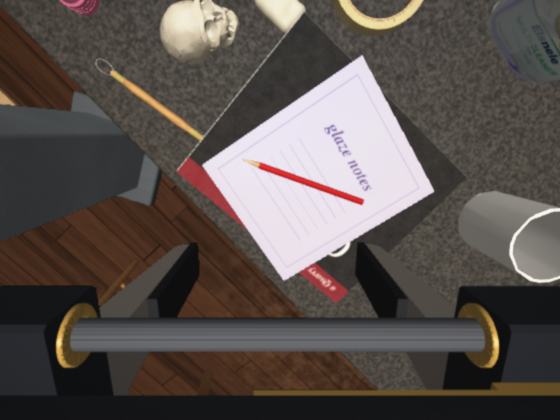

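The top view shows the loose die candidates: a grey disc at (273,241) and a green one at (286,271). For the nozzle there is a grey one at (320,257) and a pink one at (335,286). The tray is near (202,205), the stand near (295,185). I'll enlarge both areas and measure.

Run:
```python
from h import *
im=cv2.imread('pics/top0.png')
a=cv2.resize(im[150:310,150:360],None,fx=3.8,fy=3.8,interpolation=cv2.INTER_CUBIC)[:600,:800];cv2.imwrite('pics/topcrop.png',a)
im=cv2.imread('pics/side0.png')
a=cv2.resize(im[155:360,195:365],None,fx=2.9,fy=2.9,interpolation=cv2.INTER_CUBIC);cv2.imwrite('pics/sidecrop.png',a)
```

```text
(no output)
```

View pics/topcrop.png

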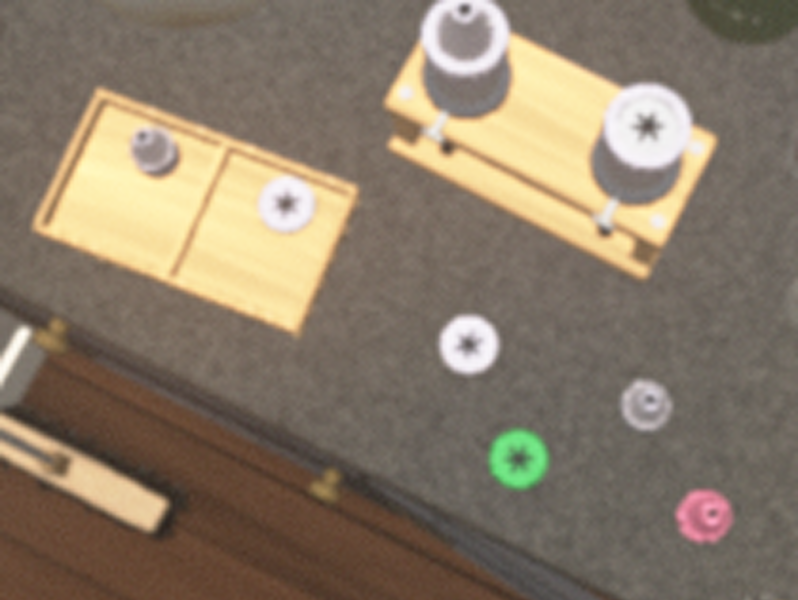

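View pics/sidecrop.png

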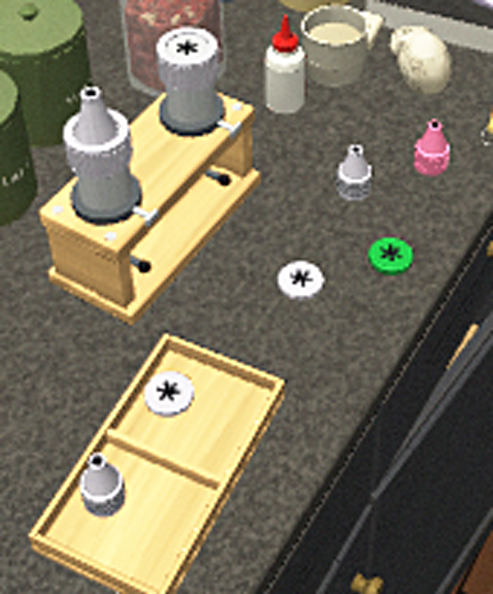

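The grey disc (273,241) and grey nozzle (320,257) are the loose parts; the green and pink ones are the look-alikes to avoid. In the tray, the nozzle is in the left compartment and the die in the right. The flat cap is the right-hand one in the top view, with slots at about (320,183). Now I'll measure.

Run:
```python
from h import *
ct,cs=load('top0'),load('side0')
def blobs(c,box,f,amin=30):
    x0,y0,x1,y1=box; im=np.array(c['pixels'])[y0:y1,x0:x1]; hsv=cv2.cvtColor(im,cv2.COLOR_BGR2HSV)
    m=f(hsv).astype(np.uint8)*255
    m=cv2.morphologyEx(m,cv2.MORPH_CLOSE,np.ones((5,5)))
    cn,_=cv2.findContours(m,cv2.RETR_EXTERNAL,cv2.CHAIN_APPROX_NONE)
    return [(cv2.contourArea(k),np.array(cv2.fitEllipse(k)[0])+[x0,y0],np.round(cv2.fitEllipse(k)[1],1),k) for k in cn if cv2.contourArea(k)>amin]
lt=lambda t,s=60:(lambda h:(h[...,2]>t)&(h[...,1]<s))
print('die'); 
for b,c in((blobs(ct,(260,228,290,254),lt(150)),ct),(blobs(cs,(285,240,312,262),lt(160)),cs)):
    for k in b: print(k[0],k[1],k[2],ray(c,k[1],.008))
print('tray die')
for b,c in((blobs(ct,(215,195,236,214),lt(170)),ct),(blobs(cs,(244,282,264,300),lt(170)),cs)):
    for k in b: print(k[0],k[1],k[2],ray(c,k[1],.013))
print('cap')
for b,c in((blobs(ct,(302,168,336,196),lt(170)),ct),(blobs(cs,(248,162,272,180),lt(170)),cs)):
    for k in b: print(k[0],k[1],k[2],ray(c,k[1],.176))
print('nozz')
for b,c in((blobs(ct,(308,245,334,268),lt(125)),ct),(blobs(cs,(305,200,330,228),lt(130)),cs)):
    for k in b: print(k[0],k[1],k[2],ray(c,k[1],.02),k[3].reshape(-1,2).min(0),k[3].reshape(-1,2).max(0))
# nozzle tip two-view
print('tips'); 
print('noz tip top',ray(ct,(150+651/3.8,150+400/3.8),.052),'side',ray(cs,(195+353/2.9,155+148/2.9),.052))
print('traynoz tip',ray(ct,(150+142/3.8,150+135/3.8),.057),'side',ray(cs,(195+96/2.9,155+461/2.9),.057))
print('nozcap tip',ray(ct,(150+464/3.8,150+10/3.8),.214),'side',ray(cs,(195+90/2.9,155+90/2.9),.214))
print('cap slot',ray(ct,(150+648/3.8,150+126/3.8),.174),ray(cs,(195+187/2.9,155+47/2.9),.174))
# tray outer corners z=.022
P=np.array([ray(ct,(150+x/3.8,150+y/3.8),.022)[:2] for x,y in((98,90),(357,188),(300,332),(35,230))]);print('tray',P.round(4).tolist(),P.mean(0))
Q=np.array([ray(cs,(195+x/2.9,155+y/2.9),.022)[:2] for x,y in((168,338),(283,382),(160,592),(32,546))]);print(Q.round(4).tolist(),Q.mean(0))
for A in (P,Q): print([np.linalg.norm(A[i]-A[i-1]) for i in range(4)])
S=np.array([ray(ct,(150+x/3.8,150+y/3.8),.096)[:2] for x,y in((717,137),(655,247),(387,103))]);print('stand',S.round(4).tolist())
```

```text
die
183.0 [272.94722939 240.24661541] [15.  15.7] [ 0.45595178 -0.17916979  0.008     ]
134.5 [298.07341862 250.96627998] [11.9 14.7] [ 0.457291  -0.1772636  0.008    ]
tray die
174.5 [224.97696114 202.64843273] [14.3 15.9] [ 0.56459523 -0.05716543  0.013     ]
222.0 [252.66753483 289.98075485] [16.5 18.7] [ 0.56341499 -0.05529579  0.013     ]
cap
423.5 [320.83344269 183.55409813] [22.1 25.9] [ 0.55141225 -0.29598538  0.176     ]
249.5 [258.60734558 171.21159267] [15.9 21.8] [ 0.55505563 -0.29068433  0.176     ]
nozz
138.0 [319.47190285 256.21947002] [13.  13.7] [ 0.40492224 -0.29651479  0.02      ] [5 4] [18 18]
135.0 [316.50717163 214.62841034] [10.1 18.3] [ 0.40604931 -0.29636552  0.02      ] [6 5] [17 23]
tips
noz tip top [ 0.40324506 -0.29771626  0.052     ] side [ 0.40674579 -0.29679386  0.052     ]
traynoz tip [0.60417985 0.03279154 0.057     ] side [0.60475745 0.03451737 0.057     ]
nozcap tip [ 0.6173485  -0.18950574  0.214     ] side [ 0.61880722 -0.19038675  0.214     ]
cap slot [ 0.5530173  -0.29563161  0.174     ] [ 0.55316793 -0.29321265  0.174     ]
tray [[0.6509, 0.0712], [0.5678, -0.1088], [0.4682, -0.0656], [0.5513, 0.1153]] [0.55953294 0.00305542]
[[0.5656, -0.1013], [0.471, -0.0587], [0.555, 0.1142], [0.6486, 0.0816]] [0.56004594 0.00895424]
[np.float64(0.10891137138659042), np.float64(0.19828670137557938), np.float64(0.10850993424430415), np.float64(0.19905581497894242)]
[np.float64(0.20082005486052135), np.float64(0.10374462652039045), np.float64(0.19222241102361892), np.float64(0.09905825525734392)]
stand [[0.5671, -0.3503], [0.4961, -0.3035], [0.6035, -0.1363]]
```

```bash
cat >> h.py <<'E'
def go(x,y,z,jaw=None):
    """print turn about tool z (deg) and shift (mm) in tool axes to reach pointing-down pose with jaw dir (deg, mod 180)"""
    s=bot.observe(); Rt=R.from_rotvec(s['ee_rot']).as_matrix(); d=Rt.T@(np.array([x,y,z])-s['position'])*1000
    cur=np.degrees(np.arctan2(Rt[1,1],Rt[0,1])); out=''
    if jaw is not None:
        a=(cur-jaw+90)%180-90; out=f'turn {a:.1f} or {a-180*np.sign(a):.1f}'
    print('t',round(s['time_s'],2),'pos',s['position'].round(4),'jaw',round(cur,1),'q6deg',round(np.degrees(s['joint_pos'][5]),1),'tilt',Rt[:,2].round(3),'w',round(s['gripper_width'],4)); print('shift',d.round(1),out)
E
python3 - <<'E'
from h import *
ct,cs=load('top0'),load('side0')
import itertools
print('bottle tip',ray(ct,(369,226),.105),'side cap',ray(cs,(293,178),.08))
print('bottle base side',ray(cs,(293,190),.0))
print('skull',ray(ct,(388,283),.04),ray(cs,(341,176),.03))
print('pot',ray(ct,(390,245),.063),ray(cs,(311,165),.063))
print('green',ray(ct,(150+518/3.8,150+459/3.8),.008),'pink',ray(ct,(150+704/3.8,150+517/3.8),.02))
print('jar lid',ray(ct,(394,164),.15),ray(cs,(253,131),.15),'can',ray(ct,(355,127),.13),ray(cs,(206,160),.13))
go(.456,-.179,.15,65)
go(.405,-.2965,.15,65)
E
```

```text
bottle tip [ 0.4601404  -0.41194001  0.105     ] side cap [ 0.47040904 -0.38084305  0.08      ]
bottle base side [ 0.47046138 -0.42142558  0.        ]
skull [ 0.32522312 -0.4592012   0.04      ] [ 0.32678854 -0.45071092  0.03      ]
pot [ 0.41688119 -0.46913207  0.063     ] [ 0.41715941 -0.46188437  0.063     ]
green [ 0.37394754 -0.20901116  0.008     ] pink [ 0.32673813 -0.33013663  0.02      ]
jar lid [ 0.59717532 -0.47668572  0.15      ] [ 0.58717521 -0.51118903  0.15      ] can [ 0.70641809 -0.39896929  0.13      ] [ 0.70982749 -0.39830956  0.13      ]
t 0.15 pos [ 0.1958 -0.5932  0.214 ] jaw -71.7 q6deg -0.1 tilt [-0.     0.001 -1.   ] w 0.0916
shift [ 376.9 -311.7   64.4] turn 43.3 or -136.7
t 0.15 pos [ 0.1958 -0.5932  0.214 ] jaw -71.7 q6deg -0.1 tilt [-0.     0.001 -1.   ] w 0.0916
shift [ 291.7 -216.1   64.3] turn 43.3 or -136.7
```

Emit:
play_rows:
  plan:
    - [[0,0,43,378,-312,20,0.65],[0,0,43,378,-312,20,0.65],[0,0,43,378,-312,20,0.65],[0,0,43,378,-312,20,0.65],[0,0,43,378,-312,20,0.65],[0,0,43,378,-312,20,0.65],[0,0,43,378,-312,20,0.65],[0,0,43,378,-312,20,0.65],[0,0,43,378,-312,20,0.65],[0,0,43,378,-312,20,0.65],[0,0,43,378,-312,70,0.65],[0,0,43,378,-312,114,0.65]]
  squeeze: 20

```text
time_s: 1.35
position: [0.4587, -0.1773, 0.1001]
ee_rot: [3.069, -0.667, 0.005]
ft_force: [-1.0, -0.1, -0.6]
gripper_width: 0.0601
```

Run:
```python
from h import *
shot('wrist','w1'); go(.4565,-.178,.004,65)
c=load('w1');print(proj(c,(.4565,-.178,.008)),proj(c,(.405,-.2965,.024)))
```

```text
t 1.4 pos [ 0.4537 -0.1762  0.0934] jaw -114.6 q6deg 93.2 tilt [-0.007  0.003 -1.   ] w 0.0597
shift [ 4.   0.4 89.4] turn 0.4 or -179.6
[278.10155904 217.90510546] [436.0467931  220.42993607]
```

View pics/w1.png

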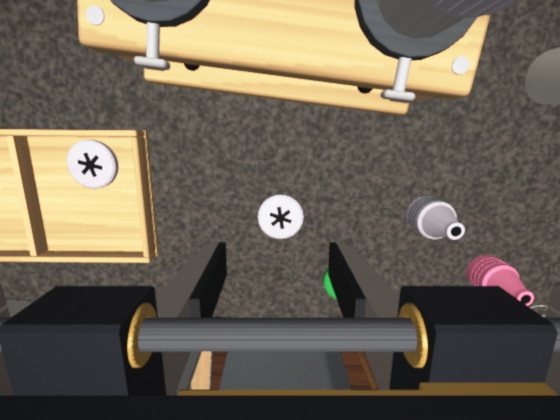

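The wrist view shows the grey die at (280,216), within 2 px of my prediction, and centred between the fingers. The green disc at (333,283) is clear of them. I'll refine the position and then descend.

Run:
```python
from h import *
c=load('w1');p=ray(c,(280.5,216.5),.008);print(p)
print('noz collar top', ray(c,(437,217),.024))
for _ in range(1): go(p[0],p[1],.004,65)
```

```text
[ 0.4567886  -0.18041895  0.008     ]
noz collar top [ 0.40747846 -0.29807378  0.024     ]
t 1.4 pos [ 0.4537 -0.1762  0.0934] jaw -114.6 q6deg 93.2 tilt [-0.007  0.003 -1.   ] w 0.0597
shift [ 5.3  2.5 89.4] turn 0.4 or -179.6
```

Emit:
play_rows:
  plan:
    - [[0,0,0,0,0,45,0.65],[0,0,0,0,0,75,0.65],[0,0,0,0,0,75,0.65],[0,0,0,0,0,75,0.65]]

```text
time_s: 1.8
position: [0.4571, -0.179, 0.0264]
ee_rot: [-3.068, 0.673, 0.001]
ft_force: [0.5, -0.5, 0.0]
gripper_width: 0.0596
```

Run:
```python
from h import *
shot('wrist','w2'); go(.4567,-.179,.004,65)
c=load('w2');print(proj(c,(.4567,-.179,.008)))
```

```text
t 1.85 pos [ 0.4579 -0.1793  0.0271] jaw -114.8 q6deg 93.2 tilt [ 0.001 -0.    -1.   ] w 0.0597
shift [-1.3  0.2 23.1] turn 0.2 or -179.8
[276.37398995 246.23702463]
```

View pics/w2.png

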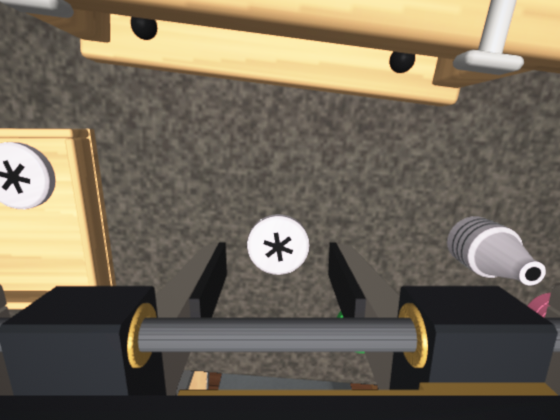

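The die sits at (278,244), between the fingertips. I'll descend and close.

Emit:
play_rows:
  plan:
    - [[0,0,0,-1,0,23,0.65],[0,0,0,-1,0,23,0.65],[0,0,0,-1,0,24,0.65],[0,0,0,-1,0,24,0.3],[0,0,0,-1,0,24,0.3],[0,0,0,-1,0,24,0.3],[0,0,0,-1,0,24,0.3],[0,0,0,-1,0,24,0.3]]
  squeeze: 20

```text
time_s: 2.65
position: [0.4567, -0.1785, 0.0023]
ee_rot: [3.069, -0.673, 0.002]
ft_force: [-1.0, 0.8, 7.9]
gripper_width: 0.0388
```

Run:
```python
from h import *
shot('wrist','w3'); go(.519,-.032,.06,65)
c=load('top0');print('kettle',ray(c,(195,120),.1),ray(c,(160,115),.15))
```

```text
t 2.7 pos [ 0.4566 -0.1785  0.0023] jaw -114.7 q6deg 93.2 tilt [ 0.001 -0.    -1.   ] w 0.0386
shift [  -4.6 -159.2  -57.7] turn 0.3 or -179.7
kettle [0.76455798 0.00172409 0.1       ] [0.75717615 0.07653154 0.15      ]
```

View pics/w3.png

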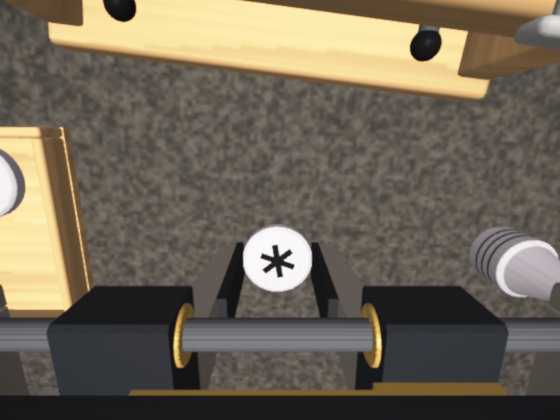

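The die is gripped (width 38.6 mm). I'll lift it and carry it to the tray.

Emit:
play_rows:
  plan:
    - [[0,0,0,0,0,-40,0.3],[0,0,0,0,0,-70,0.3],[0,0,0,-4,-159,-70,0.3],[0,0,0,-4,-159,-70,0.3],[0,0,0,-4,-159,-70,0.3],[0,0,0,-4,-159,-70,0.3],[0,0,0,-4,-159,-55,0.3],[0,0,0,-4,-159,-55,0.3]]

```text
time_s: 3.5
position: [0.5178, -0.0319, 0.0554]
ee_rot: [3.069, -0.671, -0.004]
ft_force: [-0.8, -0.2, -0.1]
gripper_width: 0.0388
```

Run:
```python
from h import *
shot('wrist','w4'); go(.519,-.032,.0,65); shot('top','t4')
c=load('w4')
for p in((.519,-.032,.022),):print(proj(c,p))
```

```text
t 3.55 pos [ 0.5179 -0.0324  0.056 ] jaw -114.7 q6deg 111.0 tilt [-0.002  0.    -1.   ] w 0.0387
shift [ 0.9 -0.8 56. ] turn 0.3 or -179.7
[275.45603355 236.20997778]
```

View pics/w4.png

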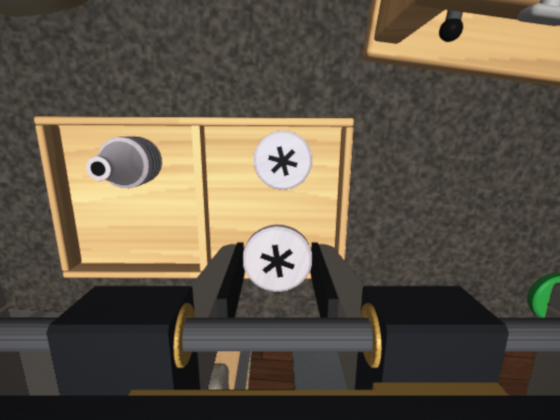

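The die is held at (277,258) over the right compartment, whose own die is at (283,160). It is centred between the walls at columns 205 and 345. I'll lower it and open slightly.

Emit:
play_rows:
  plan:
    - [[0,0,0,1,0,35,0.3],[0,0,0,1,0,46,0.3],[0,0,0,1,0,46,0.3],[0,0,0,1,0,46,0.49],[0,0,0,1,0,46,0.49],[0,0,0,1,0,46,0.49],[0,0,0,1,0,30,0.49],[0,0,0,1,0,-20,0.49]]

```text
time_s: 4.4
position: [0.5171, -0.0325, 0.0746]
ee_rot: [3.068, -0.673, -0.011]
ft_force: [-0.2, 0.4, 0.1]
gripper_width: 0.045
```

Run:
```python
from h import *
shot('wrist','w5'); go(.4055,-.2965,.08,65)
```

```text
t 4.45 pos [ 0.5226 -0.0328  0.0837] jaw -114.7 q6deg 111.0 tilt [ 0.005 -0.    -1.   ] w 0.0448
shift [  3.9 288.5   3.1] turn 0.3 or -179.7
```

View pics/w5.png

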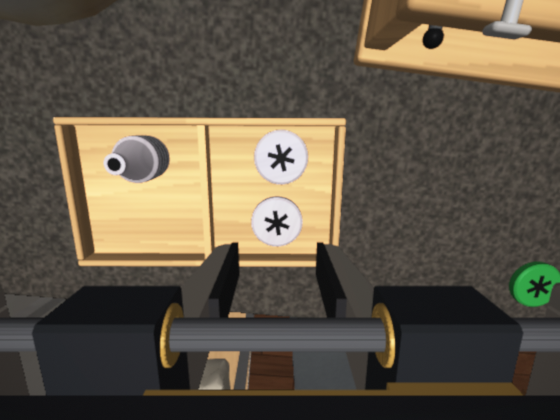

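The die lies flat in the right compartment at (277,221), and the fingers are free. Next is the loose nozzle.

Emit:
play_rows:
  plan:
    - [[0,0,0,7,287,-14,0.6],[0,0,0,7,287,-14,0.6],[0,0,0,7,287,-14,0.6],[0,0,0,7,287,-14,0.6],[0,0,0,7,287,-14,0.6],[0,0,0,7,287,-14,0.6],[0,0,0,7,287,-14,0.6],[0,0,0,7,287,0,0.6],[0,0,0,7,287,0,0.6]]

```text
time_s: 5.35
position: [0.4056, -0.2957, 0.076]
ee_rot: [-3.068, 0.674, 0.002]
ft_force: [-0.4, 0.4, 1.1]
gripper_width: 0.0549
```

Run:
```python
from h import *
shot('wrist','w6'); go(.406,-.2967,.004,65);c=load('w6')
print(proj(c,(.406,-.2967,.024)),proj(c,(.406,-.2967,.052)))
```

```text
t 5.4 pos [ 0.406  -0.2956  0.0765] jaw -114.7 q6deg 78.5 tilt [-0.001  0.001 -1.   ] w 0.0552
shift [ 0.5  1.  72.5] turn 0.3 or -179.7
[277.2507477  228.73267759] [277.27710703 241.60554656]
```

View pics/w6.png

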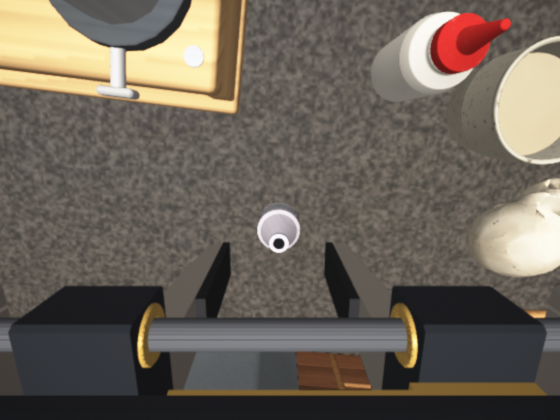

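The nozzle's tip is at (279,242), matching the prediction and centred between the fingers. The bottle, pot and skull are well off to the right. I'll descend and grip.

Emit:
play_rows:
  plan:
    - [[0,0,0,0,1.5,35,0.6],[0,0,0,0,1.5,65,0.6],[0,0,0,0,1.5,72,0.6],[0,0,0,0,1.5,72,0.6],[0,0,0,0,1.5,72,0.2],[0,0,0,0,1.5,72,0.2],[0,0,0,0,1.5,72,0.2],[0,0,0,0,1.5,72,0.2],[0,0,0,0,1.5,72,0.2],[0,0,0,0,1.5,72,0.2]]

```text
time_s: 6.4
position: [0.4063, -0.2981, 0.0056]
ee_rot: [3.068, -0.673, 0.003]
ft_force: [-0.8, 0.4, 7.9]
gripper_width: 0.0308
```

Run:
```python
from h import *
go(.5607,.0586,.1,65); print(bot.observe()['ft_force'])
```

```text
t 6.4 pos [ 0.4063 -0.2981  0.0056] jaw -114.7 q6deg 78.3 tilt [ 0.001 -0.001 -1.   ] w 0.0308
shift [  -8.9 -388.5  -94.5] turn 0.3 or -179.7
[-0.82119769  0.37673834  7.88099385]
```

Emit:
play_rows:
  plan:
    - [[0,0,0,0,0,-40,0.2],[0,0,0,0,0,-90,0.2],[0,0,0,-9,-388,-95,0.2],[0,0,0,-9,-388,-95,0.2],[0,0,0,-9,-388,-95,0.2],[0,0,0,-9,-388,-95,0.2],[0,0,0,-9,-388,-95,0.2],[0,0,0,-9,-388,-95,0.2],[0,0,0,-9,-388,-95,0.2],[0,0,0,-9,-388,-95,0.2],[0,0,0,-9,-388,-80,0.2],[0,0,0,-9,-388,-80,0.2]]

```text
time_s: 7.6
position: [0.5588, 0.0595, 0.0835]
ee_rot: [3.069, -0.669, -0.003]
ft_force: [-0.1, -0.2, -1.6]
gripper_width: 0.0308
```

Run:
```python
from h import *
shot('wrist','w7'); go(.5607,.0586,.009,65)
```

```text
t 7.65 pos [0.5587 0.0587 0.0841] jaw -114.7 q6deg 120.5 tilt [-0.002 -0.    -1.   ] w 0.0304
shift [ 2.  -0.8 75.1] turn 0.3 or -179.7
```

View pics/w7.png

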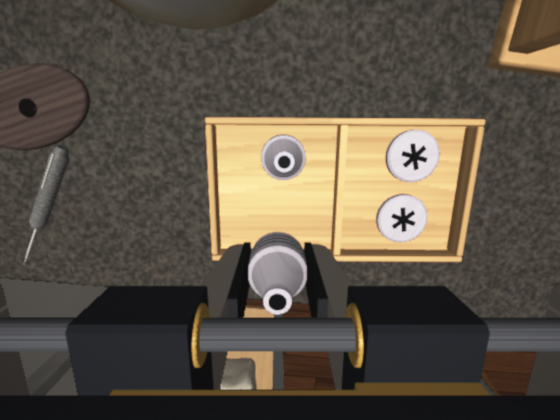

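The nozzle is held at column 278, centred in the left compartment (walls at 213 and 338). That compartment's own nozzle is at (284,155). I'll lower it and release.

Emit:
play_rows:
  plan:
    - [[0,0,0,1,0,40,0.2],[0,0,0,1,0,65,0.2],[0,0,0,1,0,72,0.2],[0,0,0,1,0,72,0.2],[0,0,0,1,0,72,0.43],[0,0,0,1,0,72,0.43],[0,0,0,1,0,72,0.43],[0,0,0,1,0,60,0.43],[0,0,0,1,0,20,0.43],[0,0,0,1,0,-30,0.43],[0,0,0,1,0,-80,0.43],[0,0,0,1,0,-120,0.43]]

```text
time_s: 8.85
position: [0.5611, 0.0582, 0.2089]
ee_rot: [-3.068, 0.672, -0.005]
ft_force: [0.7, 0.9, 0.2]
gripper_width: 0.0396
```

Run:
```python
from h import *
shot('wrist','w8'); go(.553,-.294,.25,-28)
```

```text
t 8.9 pos [0.5643 0.0586 0.215 ] jaw -114.7 q6deg 120.5 tilt [ 0.011  0.001 -1.   ] w 0.0398
shift [137.5 324.8 -35.5] turn -86.7 or 93.3
```

View pics/w8.png

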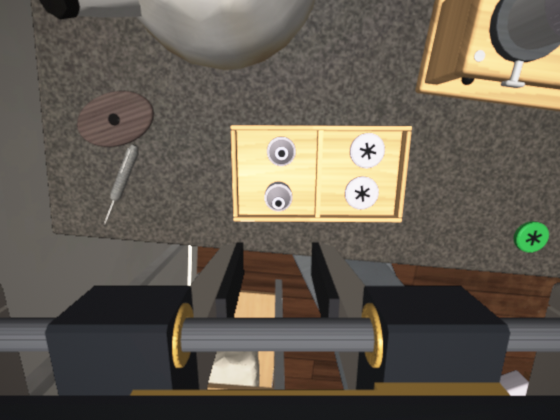

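Both parts are placed correctly, with two nozzles on the left and two dies on the right. Next I'll move over the flat cap.

Emit:
play_rows:
  plan:
    - [[0,0,-70,0,0,-36,0.8],[0,0,-70,140,325,-36,0.8],[0,0,-70,140,325,-36,0.8],[0,0,-70,140,325,-36,0.8],[0,0,-70,140,325,-36,0.8],[0,0,-70,140,325,-36,0.8],[0,0,-70,140,325,-36,0.8],[0,0,-70,140,325,-36,0.8],[0,0,-70,140,325,-36,0.8],[0,0,-70,140,325,-36,0.8],[0,0,-70,140,325,-36,0.8],[0,0,-70,140,325,-36,0.8]]

```text
time_s: 10.1
position: [0.5518, -0.2945, 0.2409]
ee_rot: [-2.9, -1.208, -0.0]
ft_force: [-0.2, 0.1, -0.1]
gripper_width: 0.0736
```

Run:
```python
from h import *
shot('wrist','w9'); go(.553,-.294,.144,-45);c=load('w9')
print(proj(c,(.553,-.294,.176)))
```

```text
t 10.15 pos [ 0.5519 -0.2943  0.2409] jaw -44.7 q6deg 16.5 tilt [ 0.  0. -1.] w 0.0735
shift [ 0.9  0.6 96.9] turn 0.3 or -179.7
[278.4910326  223.38401243]
```

View pics/w9.png

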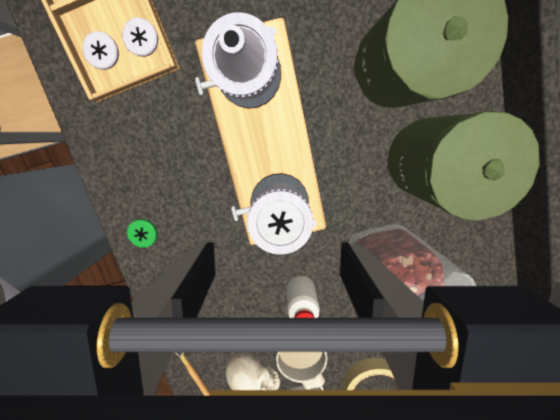

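The flat cap's slotted top is at (280,222), and the spouted cap is away at (240,50). The flat one is the target. I'll refine and descend.

Run:
```python
from h import *
c=load('w9');im=np.array(c['pixels'])[180:265,235:325];hsv=cv2.cvtColor(im,cv2.COLOR_BGR2HSV)
cv2.imwrite('pics/capcrop.png',cv2.resize(im,None,fx=6,fy=6))
p=ray(c,(280,222),.175);print(p);go(p[0],p[1],.144,-45)
```

```text
[ 0.55443363 -0.2942427   0.175     ]
t 10.15 pos [ 0.5519 -0.2943  0.2409] jaw -44.7 q6deg 16.5 tilt [ 0.  0. -1.] w 0.0735
shift [ 1.8  1.8 96.9] turn 0.3 or -179.7
```

View pics/capcrop.png

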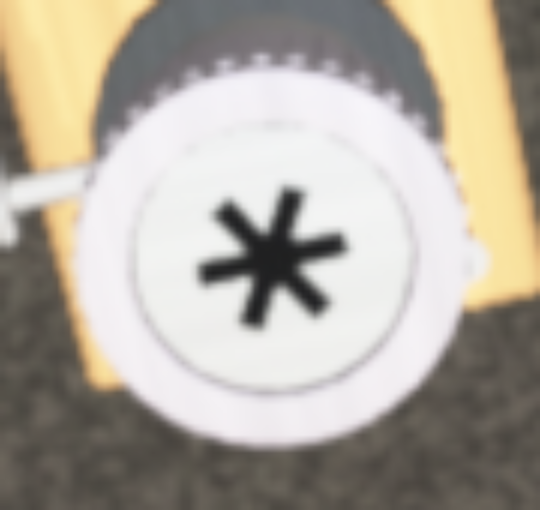

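Emit:
play_rows:
  plan:
    - [[0,0,0,1.5,1.5,45,0.8],[0,0,0,1.5,1.5,85,0.8],[0,0,0,1.5,1.5,97,0.8],[0,0,0,1.5,1.5,97,0.8],[0,0,0,1.5,1.5,97,0.45],[0,0,0,1.5,1.5,97,0.45],[0,0,0,1.5,1.5,97,0.45],[0,0,0,1.5,1.5,97,0.45],[0,0,0,1.5,1.5,97,0.45],[0,0,0,1.5,1.5,97,0.45]]
  squeeze: 40

```text
time_s: 11.15
position: [0.5548, -0.2959, 0.1455]
ee_rot: [2.898, 1.208, 0.003]
ft_force: [-1.4, 1.9, 6.9]
gripper_width: 0.0517
```

Run:
```python
from h import *
s=bot.observe();print(s['ft_force'],s['wrist_torque']);go(.554,-.294,.144,-45);shot('wrist','w10')
```

```text
[-1.37995438  1.91272567  6.94128533] [0.30600299 0.23754409 0.05683173]
t 11.15 pos [ 0.5548 -0.2959  0.1455] jaw -44.7 q6deg 16.5 tilt [ 0.002 -0.001 -1.   ] w 0.0517
shift [ 0.8 -1.9  1.4] turn 0.3 or -179.7
```

View pics/w10.png

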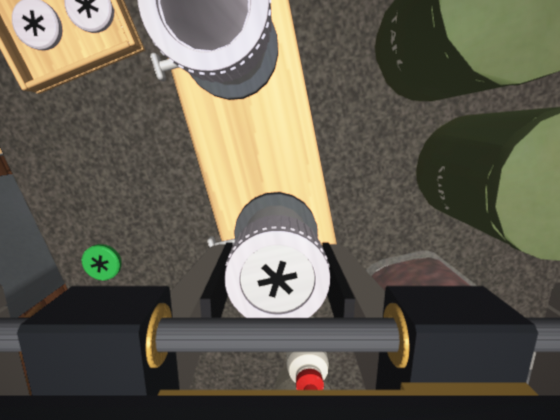

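The cap is gripped: width 51.7 mm, with its top at (277,278) between the pads. I'll try a small counter-clockwise (seen from above) turn first.

Emit:
play_rows:
  plan:
    - [[0,0,-4,0,0,0,0.45],[0,0,-8,0,0,0,0.45],[0,0,-10,0,0,0,0.45],[0,0,-10,0,0,0,0.45]]

```text
time_s: 11.6
position: [0.5552, -0.296, 0.1455]
ee_rot: [2.781, 1.457, 0.003]
ft_force: [0.1, 0.8, 6.6]
gripper_width: 0.0513
```

Run:
```python
from h import *
s=bot.observe();print(s['ft_force'],s['wrist_torque']);go(.554,-.294,.144,-45);shot('wrist','w11')
```

```text
[0.06233216 0.78464992 6.63628908] [ 0.27361187 -0.04735617  0.02667798]
t 11.6 pos [ 0.5552 -0.296   0.1455] jaw -34.7 q6deg 6.4 tilt [ 0.003 -0.001 -1.   ] w 0.0513
shift [ 0.9 -2.1  1.5] turn 10.3 or -169.7
```

View pics/w11.png

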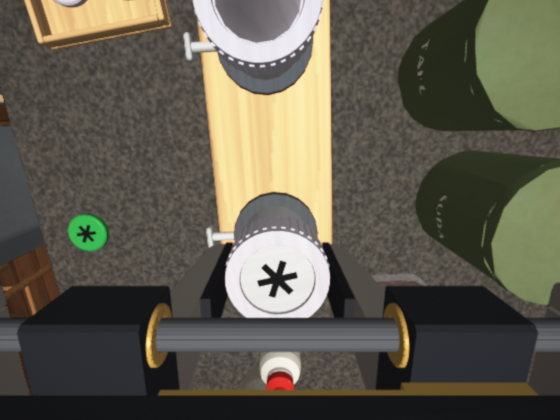

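The measured torque is only 0.03 N m, and the slots kept their orientation relative to the hand. The cap turned with the gripper, so the thread is right-handed. I'll continue to about 70° in total.

Emit:
play_rows:
  plan:
    - [[0,0,-8,0,0,0,0.45],[0,0,-16,0,0,0,0.45],[0,0,-24,0,0,0,0.45],[0,0,-32,0,0,0,0.45],[0,0,-40,0,0,0,0.45],[0,0,-48,0,0,0,0.45],[0,0,-55,0,0,0,0.45],[0,0,-60,0,0,0,0.45],[0,0,-60,0,0,0,0.45],[0,0,-60,0,0,0,0.45]]

```text
time_s: 12.65
position: [0.5551, -0.2961, 0.1455]
ee_rot: [1.68, 2.651, 0.001]
ft_force: [-0.0, 1.0, 5.8]
gripper_width: 0.0515
```

Run:
```python
from h import *
s=bot.observe();print(s['ft_force'],s['wrist_torque']);go(.554,-.294,.144,-45);shot('wrist','w12')
```

```text
[-0.04792613  0.9952432   5.80682999] [ 0.11734763 -0.09512303  0.08651148]
t 12.65 pos [ 0.5551 -0.2961  0.1455] jaw 25.3 q6deg -53.5 tilt [ 0.003 -0.001 -1.   ] w 0.0515
shift [ 2.4 -0.1  1.5] turn 70.3 or -109.7
```

View pics/w12.png

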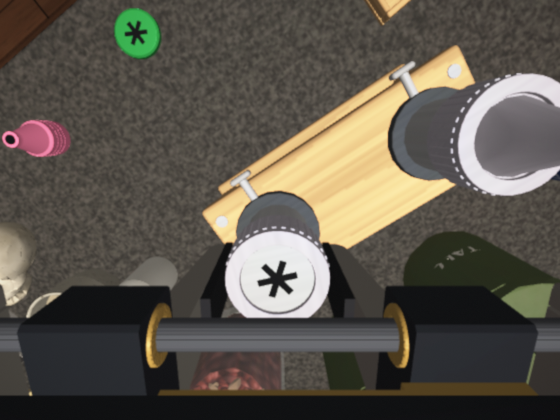

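The cap has turned 70° with the gripper, and its slots are unchanged in the hand view. I'll lift straight up, gently at first.

Emit:
play_rows:
  plan:
    - [[0,0,0,0,0,-3,0.45],[0,0,0,0,0,-8,0.45],[0,0,0,0,0,-14,0.45],[0,0,0,0,0,-22,0.45]]

```text
time_s: 13.1
position: [0.5536, -0.2955, 0.1659]
ee_rot: [-1.681, -2.653, 0.0]
ft_force: [-0.1, -0.2, -1.3]
gripper_width: 0.0518
```

Run:
```python
from h import *
s=bot.observe();print(s['ft_force'],s['wrist_torque']);go(.554,-.294,.144,-45)
```

```text
[-0.09604032 -0.18981785 -1.27317119] [-0.04439438 -0.11893702 -0.00527309]
t 13.1 pos [ 0.5536 -0.2955  0.1659] jaw 25.3 q6deg -53.5 tilt [-0.001  0.    -1.   ] w 0.0518
shift [ 1.2  1.1 21.9] turn 70.3 or -109.7
```

The cap came free, with the force now just about its weight. I'll finish the lift.

Emit:
play_rows:
  plan:
    - [[0,0,0,0,0,-15,0.45],[0,0,0,0,0,-35,0.45],[0,0,0,0,0,-48,0.45],[0,0,0,0,0,-52,0.45],[0,0,0,0,0,-52,0.45],[0,0,0,0,0,-52,0.45],[0,0,0,0,0,-52,0.45],[0,0,0,0,0,-52,0.45]]

```text
time_s: 13.9
position: [0.5536, -0.2954, 0.2168]
ee_rot: [-1.681, -2.652, 0.0]
ft_force: [0.2, 0.6, -2.3]
gripper_width: 0.0515
```

Run:
```python
from h import *
s=bot.observe();print(s['ft_force'],s['wrist_torque']);go(.554,-.294,.144,-45)
shot('wrist','w13');shot('side','s13');shot('top','t13')
a=cv2.imread('pics/side0.png')
b=cv2.imread('pics/s13.png'); cv2.imwrite('pics/s13c.png',cv2.resize(b[120:370,180:380],None,fx=2.4,fy=2.4))
```

```text
[ 0.22434671  0.55375149 -2.26348741] [-0.03886812 -0.15252996 -0.04972294]
t 13.9 pos [ 0.5536 -0.2954  0.2168] jaw 25.3 q6deg -53.5 tilt [-0.001  0.001 -1.   ] w 0.0515
shift [ 1.1  1.  72.8] turn 70.3 or -109.7
```

View pics/w13.png

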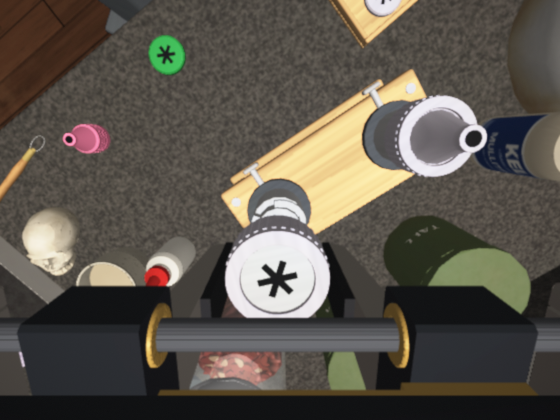

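View pics/s13c.png

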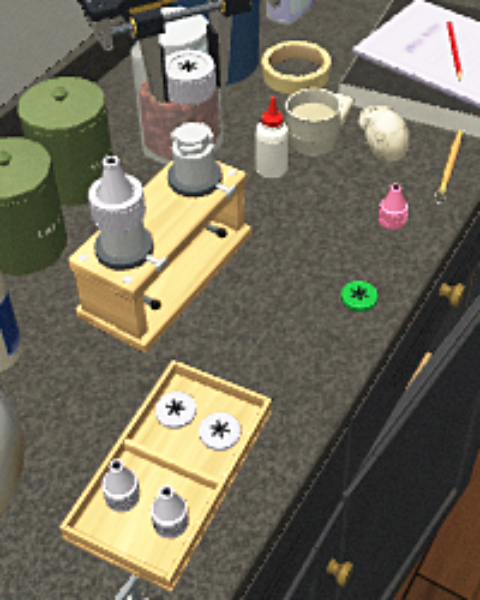

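View pics/t13.png

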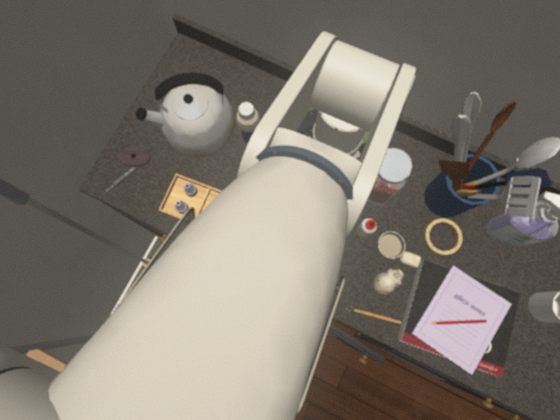

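The side view shows the cap level and above its bare neck. Both dies and both nozzles are in their compartments, and the skull, pot and bottle haven't moved. The cap's underside is at about 217 mm, so I'm handing the job in.

```bash
python3 -c "
from h import *
bot.job_done()"
```

```text
the job is handed in; nothing more can be done
```

The job is done and handed in at about 14 s of the 64 s allowed; the hand-in gives no verdict.

- **Loose parts:** the die and the nozzle are in the tray, each released next to the tray's own part of its kind. The last side picture shows two dies in one compartment and two nozzles in the other.
- **Cap:** the thread is right-handed. The first try, counter-clockwise from above, turned freely with under 0.1 N m measured. I turned the cap 70° on its neck with a 40 N grip and then lifted it straight up.
- **Last checks:**
  - The cap is held at 51.5 mm width and is level. Its underside is at about z = 217 mm, 1–2 mm off the barrel axis.
  - The wrist force is about the cap's own weight.
  - In the last pictures the skull, the water pot, the slip bottle, the spouted cap, and the pink and green look-alikes all appear where they were at the start.

No check failed. The two fixed cameras disagreed by about 2–6 mm on positions, so I confirmed each grasp with the wrist camera.

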